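# Stack a buffing machine's clutch plates

## Robot

A 7-joint arm with a two-finger parallel gripper is mounted at the origin on the work surface. World frame = base frame: x ahead of the robot, y to its left, z up, the work surface at z = 0. Lengths are in mm, angles in rad, forces in N, time in s.
With the tool pointing down it reaches from about 400 to 875 mm from the base axis. Payload 4.4 kg.
Tool frame: the origin (TCP) lies on the centre line of the jaws, within the pads' length; the fingertips stand 11 mm ahead of it and the grasp point (between the pads) lies 8 mm behind it (ctrl.tips_ahead is the distance from the TCP to the fingertips, in mm); z points along the fingers, y is the line along which they close (so a half turn about z gives the same grasp; the last joint's range is limited). The gripper opens to 85 mm and grips with 20 to 120 N. Pads are 22 mm wide; open, the fingers measure 114 mm over their backs; the gripper's body (76 mm by 85 mm) begins 54 mm behind the grasp point. The pads swing forward as they close: fully open they stand 13 mm farther back than shut.
Start: joints at [1.158, 0.628, 0.038, 1.517, -0.027, 0.996, -0.02], TCP at [220.956, -611.307, 242.313] pointing down, gripper open.
Joint ranges: [-3.06, 3.06], [-0.37, 2.12], [-1.25, 1.32], [0.18, 2.47], [-1.1, 4.24], [0.23, 1.98], [-2.94, 2.94]. Speed limits (rad/s): [2.57, 2.57, 3.14, 3.14, 3.14, 3.14, 3.14].

## Interface

Orientations are given as [roll, pitch, yaw] about the fixed x, y, z axes, in that order (R = Rz(yaw) Ry(pitch) Rx(roll)).
In Python, from cell import ctrl, eyes, job gives the robot as it stands. The module is installed in compiled form; this text tells all that it offers.
- The arm moves only by the tool carry_out, never from a script. Its argument "moves" is a list of rows, each an object of numbers: "tx", "ty", "tz": the shift along the tool's x, y, z as a fraction of full scale; "twist": the turn about the tool's z as a fraction of full scale; "fingers": the opening, from 0 (shut) to 1 (fully open). In form: [{"tx": .., "ty": .., "tz": .., "twist": .., "fingers": ..}, ...]. A call has 1 to 12 rows; each row shifts and turns the commanded pose from where the row before left it, along the tool's axes as they then stand; what a row does not reach is not made up. Full scale, the value 1, is 0.3 m for a shift and pi rad for a turn. A row lasts 1/8 s, in which the tool goes at most 62.5 mm and 10.7 degrees, less where a joint would pass 70% of its speed; a pose out of reach is approached as far as the arm can. A call with a number of a shift or a turn outside -1 to 1 is refused whole. A call with a gripper value outside its range is refused whole. The fingers move at their own pace and stop on an object; the grip force is fixed at half the most. Time passes only in rows, so rows that do not move let the fingers close. It gives the time, the measured TCP pose, the force, the opening and the grip force at its end, in the units of the state.
- ctrl.read_state(): the state, without advancing time (a new reading comes with each control period).
- eyes.get_image(name): name is "scene" or "top"; returns a dict with "color" (384x512x3 uint8, blue, green, red), "fovy" (degrees; the focal length in pixels is half the picture's height over the tangent of half this angle, whatever the lens; pixels are square), "cx", "cy" (the principal point, pixels), "world_from_camera" (4x4, takes a point from camera to world coordinates). Camera axes: x right, y up, looking along -z (the intrinsics and any distortion apply to the point x, -y, -z); pixel columns grow to the right and rows downward; lengths in mm; the calibration is good to about 2 mm. A picture is of the moment at which its call begins. There is no depth.
- job.finish_job(): hands the job in; it is judged then, once.
The state is a dict: "clock": time; "qpos": joint angles; "qd": joint speeds; "tau": joint torques, N m; "eef_pos": TCP position; "tool_rot": TCP orientation; "force": force on the tool from outside, world axes, zero at the start; "torque": the same for the moment, N m; "width": finger opening in mm; "gripper_force": force on a finger pad.
Only numpy, scipy, OpenCV 4.12 (cv2) and the standard library are available. Lean on these libraries where they do the work, as an engineer would, in place of code of your own. Each camera call takes 0.05 s, during which the arm holds its last target. There are 200 camera calls.

## Task

Build up the buffing machine's clutch on its splined hub, where one thick disc already sits: first lower the thin separator plate (long narrow tab) onto the hub with its tab on the opposite side from the fitted disc's tab, then lower the other thick disc (short broad tab) on top of it with its tab on the same side as the fitted disc's. Each plate must go fully home over the splines and lie flat on the one below. Do not drop the plates from above the hub, keep the fitted disc in its place, and leave the jar, sanding block and screwdriver alone.

Things in the scene. Friction and masses are not known exactly. Their poses are not given: they have to be found in the camera images.
- hub: Splined clutch hub fixed on the bench, upright. Origin: on its axis at bench height; z up. Round aluminium flange, 92 mm across, up to 24 mm height; on it a steel cross of four splines (10 mm wide, 40 mm end to end, along the hub's x and y), straight up to 58 mm, rounded ridges end at 63 mm. The fitted disc's tab lies along the hub's +x, roughly to the robot's left.
- hub_seat (a point): Middle of the flange's top face, on the hub's axis, 24 mm above the bench. Above the splines a round pilot nose 16 mm in diameter rises on the axis to 78 mm above the bench, tapering from 68 mm height to 6 mm across at its end.
- fitted_disc: Dark steel clutch disc already on the hub, loose on the splines, its underside on the flange at 24 mm height. Same shape as loose_disc. Origin: centre of its underside; x along its tab, z up.
- fitted_disc_tab (a point): Middle of the end of the fitted disc's tab, 52 mm from the disc's centre along its x, at half thickness.
- loose_disc: Dark steel clutch disc flat on the bench: ring 56 mm across, 14 mm thick, 0.15 to 0.26 kg, one short broad tab (36 mm wide) along its +x. Origin: centre of its underside; z up. Two grip flats 30 mm long at y = -30 and +30 mm (60 mm across, parallel to x): grip across them from above. On the finished stack its underside is 46 mm above the bench.
- loose_disc_tab (a point): Middle of the end of the loose disc's tab, 52 mm from its centre along its x, at half thickness. The disc's bore is a cross (four inner teeth, slots along its x and y) that fits the hub's splines with 1.5 mm clearance each side, at any of four yaws 90 degrees apart.
- separator: Dark steel separator plate flat on the bench: ring 56 mm across, 8 mm thick, 0.1 to 0.17 kg, one long narrow tab (16 mm wide) along its +x. Origin: centre of its underside; z up. Two grip flats 30 mm long at y = -30 and +30 mm (60 mm across, parallel to x): grip across them from above. Resting on the fitted disc its underside is 38 mm above the bench.
- separator_tab (a point): Middle of the end of the separator's tab, 70 mm from its centre along its x, at half thickness. The separator's bore is the same cross as the discs', with the same clearance on the splines.
- polish_jar: Bystander: closed amber jar, 70 mm in diameter, 75 mm high, loose, on the bench beyond the work. Origin: centre of its underside.
- sanding_block: Bystander: cork sanding block, 110 x 62 x 33 mm, loose, on the bench beyond the work. Origin: centre of its underside.
- screwdriver: Bystander: screwdriver lying loose on the bench beyond the hub, roughly along y. Origin under its middle.
Mind the look-alikes: they are no part of the job. What is shaped like the loose_disc but green or turquoise is not meant.

How it is judged:
By the outcome, as a careful person would: the job done as asked, in the order asked, and still so for the second after the job is handed in, with the robot touching nothing.
It also fails if it takes over 64 s, if anything falls off the work surface, if the arm or the gripper's body presses on something with over 40 N, if the wrist force passes 120 N, or if a joint passes its speed limit or range.

## Working session

There is one attempt and no reset: what is moved stays moved. The work goes in short steps, Python scripts to look and compute and a tool call to move; the robot and the scene stay as the last step left them, time stands still between calls to the robot, and variables do not carry over. Pictures are saved under pics/ and viewed, at most 10 in all, crops included, and the job is handed in when it is done.

Besides the shell and the picture viewer there is one more tool, called as a command line: name --argument value ..., lists and objects as JSON in quotes. carry_out: Moves the arm, as the interface text tells. Its arguments: {"type":"object","properties":{"moves":{"type":"array","items":{"type":"object","properties":{"tx":{"type":"number","minimum":-1,"maximum":1},"ty":{"type":"number","minimum":-1,"maximum":1},"tz":{"type":"number","minimum":-1,"maximum":1},"twist":{"type":"number","minimum":-1,"maximum":1},"fingers":{"type":"number"}}}}},"required":["moves"]}

```bash
mkdir -p pics; cat > h.py <<'E'
import numpy as np, cv2
from cell import ctrl, eyes, job
def grab(n,f=None):
    d=eyes.get_image(n)
    if f: cv2.imwrite('pics/'+f,d['color'])
    return d
def fl(d): return d['color'].shape[0]/2/np.tan(np.radians(d['fovy'])/2)
def pt(d,u,v,z):
    T=np.array(d['world_from_camera']); f=fl(d)
    r=T[:3,:3]@np.array([(u-d['cx'])/f,-(v-d['cy'])/f,-1]); o=T[:3,3]
    return o+r*(z-o[2])/r[2]
def px(d,p):
    T=np.array(d['world_from_camera']); c=T[:3,:3].T@(np.array(p,float)-T[:3,3]); f=fl(d)
    return d['cx']+f*c[0]/-c[2], d['cy']+f*c[1]/c[2]
E
python3 - <<'E'
from h import *
a=grab('scene');b=grab('top')
print([(k,v) for k,v in b.items() if k!='color'],[(k,v) for k,v in a.items() if k!='color'])
cv2.imwrite('pics/a1.png',a['color']);cv2.imwrite('pics/b1.png',b['color'])
s=ctrl.read_state();print(s)
E
```

```text
[('fovy', 51.23365393633799), ('cx', 257.6029243286183), ('cy', 192.5853013416369), ('world_from_camera', array([[ 2.46886730e-02,  9.98028395e-01, -5.77043521e-02,
         5.04323980e+02],
       [-9.99677823e-01,  2.49873052e-02,  4.45930403e-03,
        -6.78542339e+00],
       [ 5.89238830e-03,  5.75756668e-02,  9.98323756e-01,
         1.08057697e+03],
       [ 0.00000000e+00,  0.00000000e+00,  0.00000000e+00,
         1.00000000e+00]]))] [('fovy', 47.83669702700432), ('cx', 252.99002653480977), ('cy', 197.55734977642285), ('world_from_camera', array([[ 4.21152412e-02, -5.81096779e-01,  8.12744019e-01,
         1.43000382e+03],
       [ 9.98934757e-01,  3.98450999e-02, -2.32748793e-02,
        -3.35236553e+01],
       [-1.88589092e-02,  8.12858476e-01,  5.82155856e-01,
         6.58392678e+02],
       [ 0.00000000e+00,  0.00000000e+00,  0.00000000e+00,
         1.00000000e+00]]))]
{'clock': 0.1, 'qpos': array([ 1.15821337,  0.62921477,  0.03846346,  1.51824697, -0.02701571,
        0.99628413, -0.01997213]), 'qd': array([ 0.00123487, -0.00225674,  0.00063755, -0.00284883, -0.00161608,
       -0.00092951, -0.00104317]), 'tau': array([ 4.02030739e-03, -5.64533401e+01,  1.23087320e+00, -1.93970186e+01,
        1.13341754e-02,  5.40445384e-03,  1.87371825e-07]), 'eef_pos': array([ 220.76485304, -610.80765141,  241.51327234]), 'tool_rot': array([-3.13995779e+00,  1.14397542e-05,  3.46787639e-01]), 'force': array([-0.20862165, -0.59750515, -0.28077697]), 'torque': array([-0.00496931, -0.01292205,  0.03432102]), 'gripper_force': 0.0, 'width': 85.17788424736932}
```

View pics/a1.png

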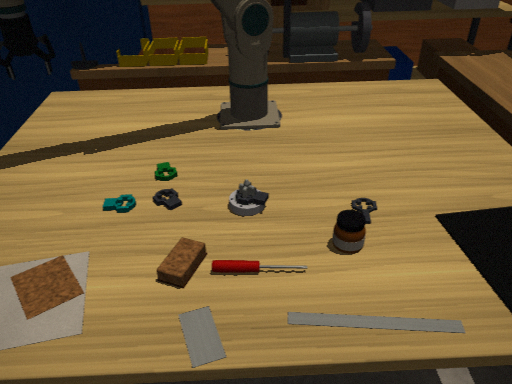

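View pics/b1.png

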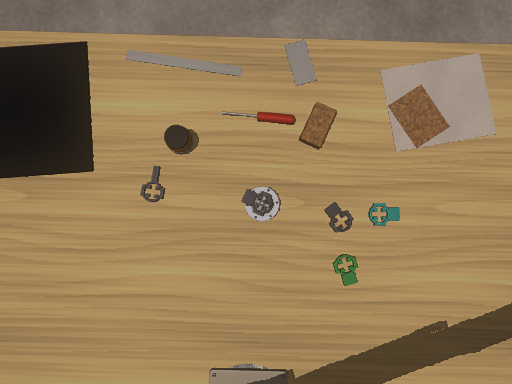

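The scene view has the robot at the back and the top view has it at the bottom. Candidates in the top view:
- Dark disc with a short broad tab at (341,220): this is the loose_disc.
- Turquoise disc at (380,214) and green disc at (345,265): look-alikes, rejected.
- Dark ring with a long narrow tab at (153,190): this is the separator.
- Hub with the fitted disc at (262,204), tab toward the left at (247,197).
- Jar at (180,138), close to the separator's tab.

Next I'll measure these and check them in a close crop.

```bash
cat > m.py <<'E'
from h import *
d=grab('top'); im=d['color']; hsv=cv2.cvtColor(im,cv2.COLOR_BGR2HSV)
dark=((hsv[...,2]<110)&(hsv[...,1]<90)).astype(np.uint8)
def plate(u,v,r,z,name):
    m=np.zeros_like(dark); m[v-r:v+r,u-r:u+r]=dark[v-r:v+r,u-r:u+r]
    n,l,s,c=cv2.connectedComponentsWithStats(m); i=1+np.argmax(s[1:,4]); ys,xs=np.where(l==i)
    P=np.array([pt(d,x,y,z)[:2] for x,y in zip(xs,ys)])
    (cx,cy),(w,h),a=cv2.minAreaRect(P.astype(np.float32))
    box=cv2.boxPoints(((cx,cy),(w,h),a))
    t=P.mean(0)-np.array([cx,cy]) # towards ring
    e1=box[1]-box[0]; e2=box[2]-box[1]; L=max(e1,e2,key=np.linalg.norm); L=L/np.linalg.norm(L)
    if L@t>0: L=-L
    ext=P@L; print(name,len(P),'rect c',cx,cy,w,h,'tabdir deg',np.degrees(np.arctan2(L[1],L[0])),'c from ring edge',)
    return P,L,l==i
for u,v,r,z,n,tl in [(153,185,24,8,'sep',70),(341,217,22,14,'disc',52)]:
    P,L,m=plate(u,v,r,z,n)
    N=np.array([-L[1],L[0]]); a=P@L; b=P@N
    print(' centre est', L*((a.max()-tl + a.min()+28)/2)+N*(b.max()+b.min())/2,' ext',np.ptp(a),np.ptp(b))
E
python3 - <<'E'
from m import *
for i,(u,v) in enumerate([(153,185),(262,204),(345,222)]):
    c=cv2.resize(im[v-30:v+30,u-30:u+30],(266,266),interpolation=cv2.INTER_CUBIC)
    R=c if i==0 else np.hstack([R,c])
cv2.imwrite('pics/c1.png',R)
# flange: bright grey
g=((hsv[...,2]>120)&(hsv[...,1]<60)).astype(np.uint8); m=np.zeros_like(g); m[180:228,238:286]=g[180:228,238:286]
ys,xs=np.where(m); print(cv2.minEnclosingCircle(np.c_[xs,ys].astype(np.float32)))
(u,v),r=cv2.minEnclosingCircle(np.c_[xs,ys].astype(np.float32)); print('hub',pt(d,u,v,24),'r px',r,'mm/px',np.linalg.norm(pt(d,u+1,v,24)-pt(d,u,v,24)))
E
```

```text
sep 314 rect c 583.7264404296875 273.13702392578125 94.16741180419922 61.505924224853516 tabdir deg 1.4574803 c from ring edge
 centre est [562.73322911 272.60289195]  ext 94.16746618562104 61.50592213104238
disc 354 rect c 505.48583984375 -227.72911071777344 77.23833465576172 58.8787841796875 tabdir deg -141.99014 c from ring edge
 centre est [ 514.94070556 -220.33953693]  ext 77.2383235149452 58.878795170601904
((261.558837890625, 203.3235321044922), 17.206600189208984)
hub [537.27916867 -22.64267956  24.        ] r px 17.206600189208984 mm/px 2.639326718266646
```

View pics/c1.png

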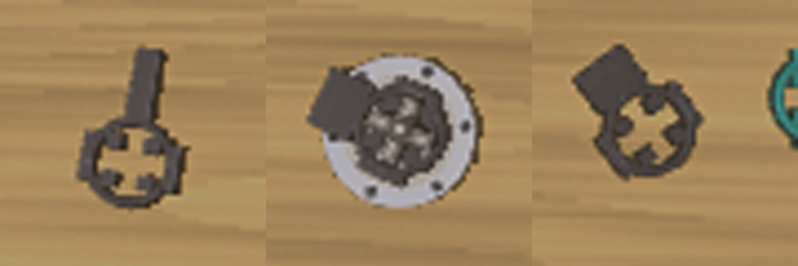

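The crop shows the separator's bore at about (133,165) with a narrow tab pointing up, so its yaw is about -8°. The fitted disc's tab points left and slightly up, yaw about 68°. The dark loose disc has a broad tab up-left, yaw about 40°, which confirms the choice. Next I'll measure each plate from its bore and tab.

```bash
cat > m2.py <<'E'
from h import *
def feats(d,u,v,r,z,rt,ang0,k=8,thr=None):
    """plate near pixel u,v: bore centre from hole, tab angle from pixels beyond rt mm"""
    im=d['color'][v-r:v+r,u-r:u+r]; big=cv2.resize(im,None,fx=k,fy=k,interpolation=cv2.INTER_CUBIC)
    hsv=cv2.cvtColor(big,cv2.COLOR_BGR2HSV)
    m=((big[...,2]<125)&(hsv[...,1]<115)).astype(np.uint8)
    n,l,s,c=cv2.connectedComponentsWithStats(m); i=1+np.argmax(s[1:,4]); m=(l==i).astype(np.uint8)
    cs,hi=cv2.findContours(m,cv2.RETR_CCOMP,cv2.CHAIN_APPROX_NONE)
    holes=[c for c,h in zip(cs,hi[0]) if h[3]>=0]; c=max(holes,key=cv2.contourArea)
    W=lambda x,y:pt(d,u-r+(x+.5)/k-.5,v-r+(y+.5)/k-.5,z)[:2]
    M=cv2.moments(c); C=W(M['m10']/M['m00'],M['m01']/M['m00'])
    ys,xs=np.where(m); P=np.array([W(x,y) for x,y in zip(xs[::5],ys[::5])])-C
    t=P[(np.linalg.norm(P,axis=1)>rt)]; dd=np.array([np.cos(ang0),np.sin(ang0)]); t=t[t@dd>rt*.8]
    a=np.arctan2(*t.mean(0)[::-1]); L=np.array([np.cos(a),np.sin(a)]);N=np.array([-L[1],L[0]])
    return C,np.degrees(a),(P@L).max(),(P@L).min(),(P@N).max(),(P@N).min()
E
python3 - <<'E'
from m2 import *
np.set_printoptions(precision=1,suppress=True)
t=grab('top');s=grab('scene')
print('sep',feats(t,153,185,28,4,36,-.14)); print('disc',feats(t,341,219,22,7,36,.7))
for n,a in [('s-sep',(364,209,16,4,36,-.14)),('s-disc',(168,199,18,7,36,.7))]:
    try: print(n,feats(s,*a))
    except Exception as e: print(n,e)
# hub flange outer edge
for d,u,v,r in [(t,262,204,26),(s,247,202,28)]:
    k=8;big=cv2.resize(d['color'][v-r:v+r,u-r:u+r],None,fx=k,fy=k,interpolation=cv2.INTER_CUBIC);h=cv2.cvtColor(big,cv2.COLOR_BGR2HSV)
    m=((h[...,1]<65)&(h[...,2]>70)).astype(np.uint8) 
    n,l,st,c=cv2.connectedComponentsWithStats(m);i=1+np.argmax(st[1:,4]);ys,xs=np.where(l==i)
    P=np.array([pt(d,u-r+(x+.5)/k-.5,v-r+(y+.5)/k-.5,24)[:2] for x,y in zip(xs[::3],ys[::3])]).astype(np.float32)
    print('hub',cv2.minEnclosingCircle(P),P.max(0),P.min(0))
for x in (t,s): print(px(x,(537,-22,24)),px(x,(537,-22,78)))
a=t['color'][174:234,230:290];b=s['color'][172:232,217:277]
cv2.imwrite('pics/d1.png',cv2.resize(np.hstack([a,b]),(800,400),interpolation=cv2.INTER_CUBIC))
E
```

```text
sep (array([562.9, 271.9]), np.float64(-7.048239966431378), np.float64(71.14429915118322), np.float64(-28.138250250125193), np.float64(31.63385637209497), np.float64(-30.85171759385109))
disc (array([ 495.8, -236.3]), np.float64(37.6766732588926), np.float64(53.197866257468824), np.float64(-28.600546062482607), np.float64(31.79215936279879), np.float64(-32.198620602233404))
s-sep (array([566.7, 269.7]), np.float64(-27.255330521074697), np.float64(92.62681235532786), np.float64(-33.211122121946424), np.float64(31.683827170714462), np.float64(-33.32865250074023))
s-disc (array([ 500.2, -236.1]), np.float64(36.132631749047405), np.float64(58.56058539253239), np.float64(-36.920435010365566), np.float64(34.085841829548336), np.float64(-33.66114038816563))
hub ((540.1549682617188, -19.706748962402344), 50.49214172363281) [582.7  30.6] [491.8 -68.9]
hub ((545.3448486328125, -25.48815155029297), 47.19706726074219) [591.1   6.3] [502.3 -69. ]
(np.float64(261.3128480190039), np.float64(203.42321539110063)) (np.float64(261.63933106120714), np.float64(202.76437842531138))
(np.float64(247.40425469999616), np.float64(196.09138745607206)) (np.float64(246.82484470558796), np.float64(178.18808135963056))
```

View pics/d1.png

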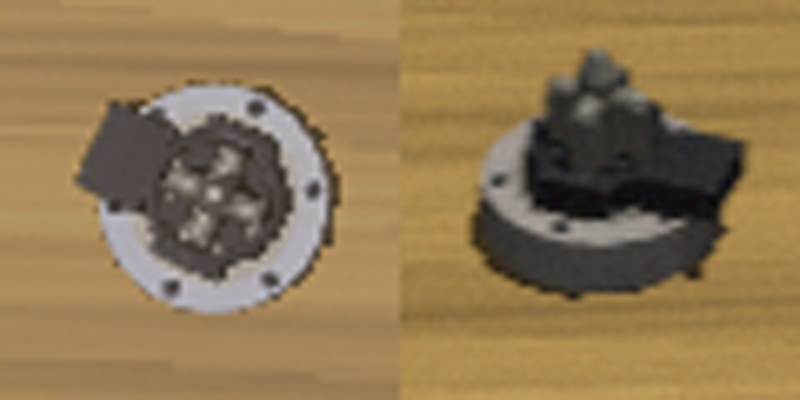

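The top crop shows the hub's nose at pixel (261.5,202.5). The fitted tab end, the splines and the flange holes agree on a hub yaw of about 66.5°. I'll set out toward the separator.

```bash
cat > go.py <<'E'
import sys; from h import *
def go(x,y,z,yaw):
    s=ctrl.read_state(); p=s['eef_pos']; a=s['tool_rot'][2]; d=np.array([x,y,z])-p
    c,n=np.cos(a),np.sin(a); l=[d[0]*c+d[1]*n, d[0]*n-d[1]*c, -d[2]]
    tw=-(np.radians(yaw)-a); tw=(tw+np.pi)%(2*np.pi)-np.pi
    print('units of full scale: tx %.4f ty %.4f tz %.4f twist %.4f'%(l[0]/300,l[1]/300,l[2]/300,tw/np.pi),'clock',s['clock'])
if __name__=='__main__': print(ctrl.tips_ahead); go(*map(float,sys.argv[1:]))
E
python3 go.py 521 -211 200 20
```

```text
11.0
units of full scale: tx 1.3941 ty -0.9142 tz 0.1396 twist -0.0007 clock 0.25
```

carry_out --moves '[{"tx": 0.155,"ty": -0.101,"fingers": 1},{"tx": 0.155,"ty": -0.101,"fingers": 1},{"tx": 0.155,"ty": -0.101,"fingers": 1},{"tx": 0.155,"ty": -0.101,"fingers": 1},{"tx": 0.155,"ty": -0.101,"fingers": 1},{"tx": 0.155,"ty": -0.101,"fingers": 1},{"tx": 0.155,"ty": -0.101,"fingers": 1},{"tx": 0.155,"ty": -0.101,"fingers": 1},{"tx": 0.155,"ty": -0.101,"fingers": 1},{"fingers": 1}]'

```text
validation failed for argument at $.mo...
```

carry_out --moves '[{"tx": 0.0756,"ty": -0.1623,"fingers": 1},{"tx": 0.0756,"ty": -0.1623,"fingers": 1},{"tx": 0.0756,"ty": -0.1623,"fingers": 1},{"tx": 0.0756,"ty": -0.1623,"fingers": 1},{"tx": 0.0756,"ty": -0.1623,"fingers": 1},{"tx": 0.0756,"ty": -0.1623,"fingers": 1},{"tx": 0.0756,"ty": -0.1623,"fingers": 1},{"tx": 0.0756,"ty": -0.1623,"fingers": 1},{"tx": 0.0756,"ty": -0.1623,"fingers": 1},{"fingers": 1}]'

```text
validation failed for argument at $.mo...
```

carry_out --moves '[{"twist": -0.059,"fingers": 1},{"twist": -0.059,"fingers": 1},{"twist": -0.059,"fingers": 1},{"twist": -0.059,"fingers": 1},{"twist": -0.059,"fingers": 1},{"twist": -0.059,"fingers": 1},{"twist": -0.059,"fingers": 1},{"twist": -0.059,"fingers": 1},{"twist": -0.059,"fingers": 1},{"twist": -0.059,"fingers": 1},{"twist": -0.059,"fingers": 1},{"twist": -0.059,"fingers": 1}]'

```text
validation failed for argument at $.mo...
```

```bash
python3 go.py 564 271 100 173; python3 -c "
from h import *;s=ctrl.read_state();print(s['eef_pos'],s['tool_rot'],s['qpos'])"
```

```text
11.0
units of full scale: tx 2.0749 ty -2.3765 tz 0.4730 twist -0.8507 clock 0.25
[ 220.84177879 -611.05567881  241.89194797] [-3.14073903e+00 -1.54921962e-05  3.46711694e-01] [ 1.15824229  0.62883697  0.03846943  1.51782924 -0.0270055   0.99629764
 -0.02002934]
```

carry_out --moves '[{"tx": 0.155,"ty": -0.101,"tz": 0.0,"twist": 0.0,"fingers": 1.0},{"tx": 0.155,"ty": -0.101,"tz": 0.0,"twist": 0.0,"fingers": 1.0}]'

```text
clock: 0.5
eef_pos: [288.2, -521.9, 242.0]
tool_rot: [-3.142, -0.0, 0.345]
force: [1.8, -0.2, 0.6]
width: 85.4
gripper_force: 0.0
```

carry_out --moves '[{"tx": 0.155,"ty": -0.101,"tz": 0,"twist": 0,"fingers": 1},{"tx": 0.155,"ty": -0.101,"tz": 0,"twist": 0,"fingers": 1},{"tx": 0.155,"ty": -0.101,"tz": 0,"twist": 0,"fingers": 1},{"tx": 0.155,"ty": -0.101,"tz": 0,"twist": 0,"fingers": 1},{"tx": 0.155,"ty": -0.101,"tz": 0,"twist": 0,"fingers": 1},{"tx": 0.155,"ty": -0.101,"tz": 0,"twist": 0,"fingers": 1},{"tx": 0.155,"ty": -0.101,"tz": 0,"twist": 0,"fingers": 1},{"tx": 0.0756,"ty": -0.1623,"tz": 0,"twist": 0,"fingers": 1},{"tx": 0.0756,"ty": -0.1623,"tz": 0,"twist": 0,"fingers": 1},{"tx": 0.0756,"ty": -0.1623,"tz": 0,"twist": 0,"fingers": 1},{"tx": 0.0756,"ty": -0.1623,"tz": 0,"twist": 0,"fingers": 1},{"tx": 0.0756,"ty": -0.1623,"tz": 0,"twist": 0,"fingers": 1}]'

```text
clock: 2.0
eef_pos: [545.8, 56.6, 242.4]
tool_rot: [3.141, -0.0, 0.347]
force: [0.7, -0.2, -0.5]
width: 85.8
gripper_force: 0.0
```

carry_out --moves '[{"tx": 0.0756,"ty": -0.1623,"tz": 0,"twist": 0,"fingers": 1},{"tx": 0.0756,"ty": -0.1623,"tz": 0,"twist": 0,"fingers": 1},{"tx": 0.0756,"ty": -0.1623,"tz": 0,"twist": 0,"fingers": 1},{"tx": 0.0756,"ty": -0.1623,"tz": 0,"twist": 0,"fingers": 1},{"tx": 0,"ty": 0,"tz": 0,"twist": -0.059,"fingers": 1},{"tx": 0,"ty": 0,"tz": 0,"twist": -0.059,"fingers": 1},{"tx": 0,"ty": 0,"tz": 0,"twist": -0.059,"fingers": 1},{"tx": 0,"ty": 0,"tz": 0,"twist": -0.059,"fingers": 1},{"tx": 0,"ty": 0,"tz": 0,"twist": -0.059,"fingers": 1},{"tx": 0,"ty": 0,"tz": 0,"twist": -0.059,"fingers": 1},{"tx": 0,"ty": 0,"tz": 0,"twist": -0.059,"fingers": 1},{"tx": 0,"ty": 0,"tz": 0,"twist": -0.059,"fingers": 1}]'

```text
clock: 3.5
eef_pos: [564.9, 268.7, 242.2]
tool_rot: [-3.141, 0.0, 1.836]
force: [-0.4, -0.2, 0.0]
width: 85.2
gripper_force: 0.0
```

carry_out --moves '[{"tx": 0,"ty": 0,"tz": 0,"twist": -0.059,"fingers": 1},{"tx": 0,"ty": 0,"tz": 0,"twist": -0.059,"fingers": 1},{"tx": 0,"ty": 0,"tz": 0,"twist": -0.059,"fingers": 1},{"tx": 0,"ty": 0,"tz": 0,"twist": -0.059,"fingers": 1},{"tx": 0,"ty": 0,"tz": 0,"twist": -0.059,"fingers": 1},{"tx": 0,"ty": 0,"tz": 0,"twist": -0.059,"fingers": 1}]'

```text
clock: 4.25
eef_pos: [564.9, 268.6, 242.2]
tool_rot: [-3.141, -0.0, 2.947]
force: [-0.1, 0.7, -0.2]
width: 85.5
gripper_force: 0.0
```

```bash
python3 go.py 564 271 60 173
```

```text
11.0
units of full scale: tx 0.0046 ty 0.0073 tz 0.6072 twist -0.0229 clock 4.25
```

carry_out --moves '[{"tx": 0.0046,"ty": 0.0073,"tz": 0.15,"twist": -0.0229,"fingers": 0.85},{"tx": 0,"ty": 0,"tz": 0.15,"twist": 0,"fingers": 0.85},{"tx": 0,"ty": 0,"tz": 0.15,"twist": 0,"fingers": 0.85},{"tx": 0,"ty": 0,"tz": 0.15,"twist": 0,"fingers": 0.85},{"tx": 0,"ty": 0,"tz": 0.1,"twist": 0,"fingers": 0.85},{"tx": 0,"ty": 0,"tz": 0,"twist": 0,"fingers": 0.85}]'

```text
clock: 5.0
eef_pos: [562.4, 270.1, 29.9]
tool_rot: [-3.138, -0.004, 3.014]
force: [0.2, -1.0, 0.7]
width: 72.5
gripper_force: 0.0
```

```bash
python3 go.py 564 271 18 173; python3 - <<'E'
from h import *
s=grab('scene');t=grab('top')
st=ctrl.read_state();print(st['eef_pos'],st['width'],st['qpos'])
p=st['eef_pos']; print(px(s,p),px(t,p))
a=s['color'][145:235,320:410];b=t['color'][145:235,108:198]
cv2.imwrite('pics/e1.png',cv2.resize(np.hstack([a,b]),(800,400),interpolation=cv2.INTER_CUBIC))
E
```

```text
11.0
units of full scale: tx -0.0049 ty 0.0038 tz 0.0398 twist -0.0018 clock 5.0
[564.43890835 271.78091084  33.05932935] 72.42527390957775 [-0.16900722  0.93097728 -0.55194282  1.71572043  0.70769017  0.70320601
  0.34369644]
(np.float64(365.91223669107285), np.float64(194.80423196236995)) (np.float64(149.40654373278159), np.float64(190.04607649440402))
```

View pics/e1.png

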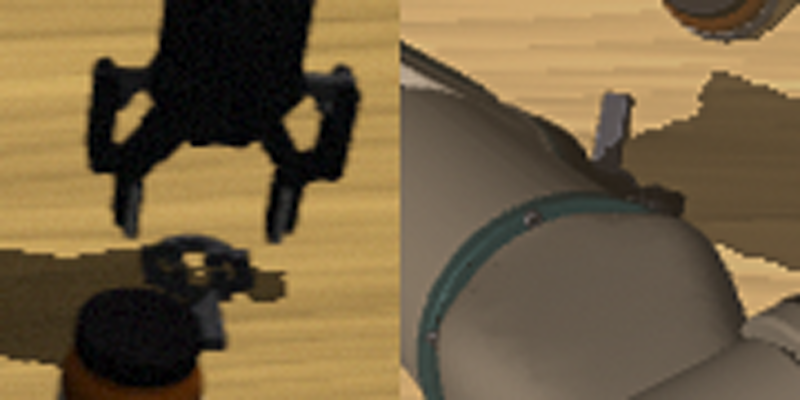

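The scene crop shows the open fingers straddling the separator, with tips at about (349,198) and (382,199). The plate's tab is clear of the jar. I'll go down and close.

carry_out --moves '[{"tx": 0,"ty": 0,"tz": 0.03,"twist": 0,"fingers": 0.85},{"tx": 0,"ty": 0,"tz": 0.026,"twist": 0,"fingers": 0.85},{"tx": 0,"ty": 0,"tz": 0,"twist": 0,"fingers": 0.8},{"tx": 0,"ty": 0,"tz": 0,"twist": 0,"fingers": 0.8}]'

```text
clock: 5.6
eef_pos: [564.1, 271.4, 15.7]
tool_rot: [3.141, 0.0, 3.014]
force: [-0.4, 0.0, 0.0]
width: 68.5
gripper_force: 0.0
```

carry_out --moves '[{"tx": 0,"ty": 0,"tz": 0,"twist": 0,"fingers": 0.6},{"tx": 0,"ty": 0,"tz": 0,"twist": 0,"fingers": 0.5},{"tx": 0,"ty": 0,"tz": 0,"twist": 0,"fingers": 0.4},{"tx": 0,"ty": 0,"tz": 0,"twist": 0,"fingers": 0.4}]'

```text
clock: 6.1
eef_pos: [565.5, 273.1, 18.2]
tool_rot: [3.138, 0.004, 3.014]
force: [-1.3, -0.6, 12.5]
width: 34.3
gripper_force: 6.4
```

Width is 34, so the fingers slid over the plate. The tips swing forward as they close, and at 60 mm opening they stand only about 5 mm ahead of the TCP. I'll reopen and go lower.

carry_out --moves '[{"tx": 0,"ty": 0,"tz": -0.02,"twist": 0,"fingers": 0.85},{"tx": 0,"ty": 0,"tz": -0.03,"twist": 0,"fingers": 0.85},{"tx": 0,"ty": 0,"tz": 0,"twist": 0,"fingers": 0.85},{"tx": 0,"ty": 0,"tz": 0,"twist": 0,"fingers": 0.85},{"tx": 0,"ty": 0,"tz": 0,"twist": 0,"fingers": 0.85}]'

```text
clock: 6.72
eef_pos: [563.8, 271.1, 30.2]
tool_rot: [-3.141, -0.0, 3.014]
force: [0.5, -0.0, -0.1]
width: 72.0
gripper_force: 0.0
```

```bash
python3 go.py 564 271 7 173; python3 - <<'E'
from h import *
s=grab('scene');t=grab('top')
a=s['color'][145:235,320:410];b=t['color'][145:235,108:198]
cv2.imwrite('pics/f1.png',cv2.resize(np.hstack([a,b]),(800,400),interpolation=cv2.INTER_CUBIC))
E
```

```text
11.0
units of full scale: tx -0.0008 ty -0.0003 tz 0.0772 twist -0.0018 clock 6.725
```

View pics/f1.png

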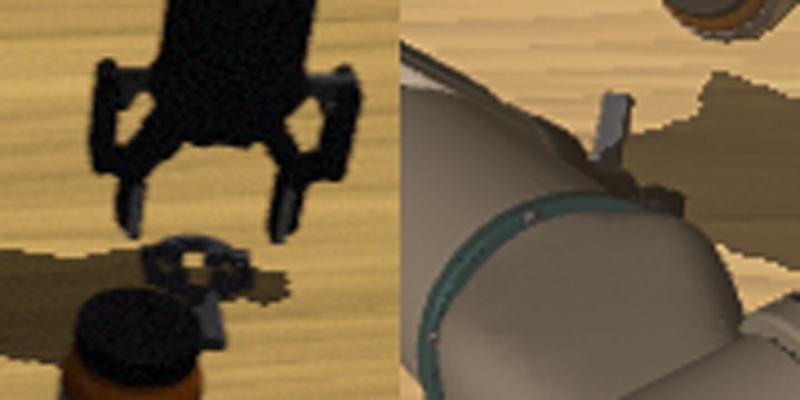

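The separator hasn't moved: the tab is still at the same pixels in the top half, and the fingers straddle the plate. I'll lower to TCP z≈7 and close.

carry_out --moves '[{"tx": 0,"ty": 0,"tz": 0.05,"twist": 0,"fingers": 0.82},{"tx": 0,"ty": 0,"tz": 0.027,"twist": 0,"fingers": 0.82},{"tx": 0,"ty": 0,"tz": 0,"twist": 0,"fingers": 0.8},{"tx": 0,"ty": 0,"tz": 0,"twist": 0,"fingers": 0.8}]'

```text
clock: 7.32
eef_pos: [563.9, 271.5, 7.3]
tool_rot: [3.141, -0.0, 3.014]
force: [0.0, 0.0, 0.4]
width: 68.0
gripper_force: 0.0
```

carry_out --moves '[{"tx": 0,"ty": 0,"tz": 0,"twist": 0,"fingers": 0.65},{"tx": 0,"ty": 0,"tz": 0,"twist": 0,"fingers": 0.5},{"tx": 0,"ty": 0,"tz": 0,"twist": 0,"fingers": 0.5}]'

```text
clock: 7.7
eef_pos: [564.3, 271.8, 8.2]
tool_rot: [3.141, 0.001, 3.014]
force: [-0.4, 0.0, 6.0]
width: 57.5
gripper_force: 64.8
```

carry_out --moves '[{"tx": 0,"ty": 0,"tz": -0.03,"twist": 0,"fingers": 0.5},{"tx": 0,"ty": 0,"tz": -0.07,"twist": 0,"fingers": 0.5},{"tx": 0,"ty": 0,"tz": -0.15,"twist": 0,"fingers": 0.5},{"tx": 0,"ty": 0,"tz": -0.15,"twist": 0,"fingers": 0.5},{"tx": 0,"ty": 0,"tz": -0.1,"twist": 0,"fingers": 0.5},{"tx": 0,"ty": 0,"tz": 0,"twist": 0,"fingers": 0.5}]'

```text
clock: 8.45
eef_pos: [565.5, 272.4, 161.1]
tool_rot: [3.138, 0.005, 3.013]
force: [0.4, -0.2, -1.7]
width: 57.3
gripper_force: 64.6
```

```bash
python3 go.py 537 -22 157 66.5; python3 - <<'E'
from h import *
st=ctrl.read_state();print(st['eef_pos'],st['width'],st['force'],st['gripper_force'])
E
```

```text
11.0
units of full scale: tx -0.0313 ty -0.9856 tz 0.0137 twist 0.5898 clock 8.45
[565.46022256 272.44795249 161.11986691] 57.34735667249758 [ 0.41401311 -0.20543702 -1.7275127 ] 64.62034106254578
```

The separator is held. Next it goes over the hub and turns.

carry_out --moves '[{"tx": -0.0063,"ty": -0.1971,"tz": 0,"twist": 0,"fingers": 0.5},{"tx": -0.0063,"ty": -0.1971,"tz": 0,"twist": 0,"fingers": 0.5},{"tx": -0.0063,"ty": -0.1971,"tz": 0,"twist": 0,"fingers": 0.5},{"tx": -0.0063,"ty": -0.1971,"tz": 0,"twist": 0,"fingers": 0.5},{"tx": -0.0063,"ty": -0.1971,"tz": 0,"twist": 0,"fingers": 0.5},{"tx": 0,"ty": 0,"tz": 0,"twist": 0.059,"fingers": 0.5},{"tx": 0,"ty": 0,"tz": 0,"twist": 0.059,"fingers": 0.5},{"tx": 0,"ty": 0,"tz": 0,"twist": 0.059,"fingers": 0.5},{"tx": 0,"ty": 0,"tz": 0,"twist": 0.059,"fingers": 0.5},{"tx": 0,"ty": 0,"tz": 0,"twist": 0.059,"fingers": 0.5},{"tx": 0,"ty": 0,"tz": 0,"twist": 0.059,"fingers": 0.5},{"tx": 0,"ty": 0,"tz": 0,"twist": 0.059,"fingers": 0.5}]'

```text
clock: 9.95
eef_pos: [534.7, -23.2, 156.6]
tool_rot: [-3.14, -0.0, 1.71]
force: [-0.6, 0.5, -0.2]
width: 58.0
gripper_force: 64.7
```

carry_out --moves '[{"tx": 0,"ty": 0,"tz": 0,"twist": 0.059,"fingers": 0.5},{"tx": 0,"ty": 0,"tz": 0,"twist": 0.059,"fingers": 0.5},{"tx": 0,"ty": 0,"tz": 0,"twist": 0.059,"fingers": 0.5},{"tx": 0,"ty": 0,"tz": 0.1,"twist": 0,"fingers": 0.5},{"tx": 0,"ty": 0,"tz": 0.06,"twist": 0,"fingers": 0.5},{"tx": 0,"ty": 0,"tz": 0,"twist": 0,"fingers": 0.5},{"tx": 0,"ty": 0,"tz": 0,"twist": 0,"fingers": 0.5}]'

```text
clock: 10.82
eef_pos: [535.7, -23.1, 109.6]
tool_rot: [3.142, -0.0, 1.16]
force: [0.8, -0.3, -1.2]
width: 58.0
gripper_force: 64.7
```

```bash
python3 go.py 537 -22 105 66.5; python3 - <<'E'
from h import *
s=grab('scene');t=grab('top')
st=ctrl.read_state();print(st['eef_pos'],st['tool_rot'],st['width'],st['force'])
p=st['eef_pos']; print(px(s,p),px(t,p))
a=s['color'][130:220,200:290];b=t['color'][160:250,217:307]
cv2.imwrite('pics/g1.png',cv2.resize(np.hstack([a,b]),(800,400),interpolation=cv2.INTER_CUBIC))
E
```

```text
11.0
units of full scale: tx 0.0051 ty 0.0025 tz 0.0154 twist -0.0001 clock 10.825
[536.11381388 -23.13580657 110.10017069] [ 3.14044549e+00 -5.51743284e-04  1.16008242e+00] 57.88296060403786 [-0.38819052 -0.56714562 -1.09156347]
(np.float64(245.98318787931885), np.float64(166.86099150708614)) (np.float64(262.31013277833193), np.float64(202.7150547281001))
```

View pics/g1.png

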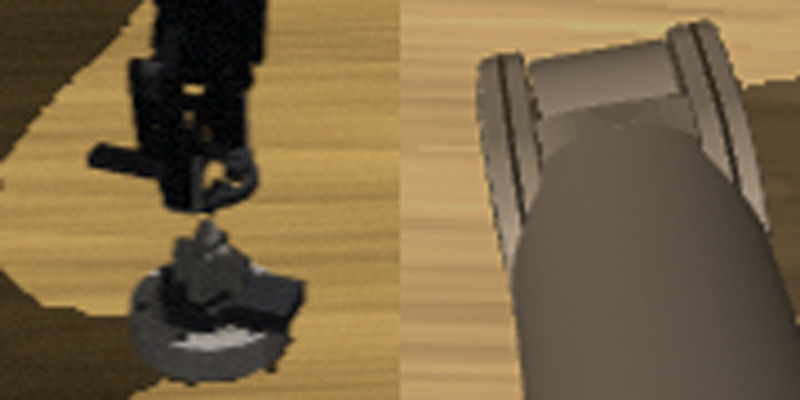

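The scene crop shows the held separator level above the nose, which is at pixel (246.5,179.5). Its tab points left, opposite the fitted tab. I'll work out the camera offset by comparing the held tab, whose position across the jaws is known, with the nose in the same view.

```bash
python3 - <<'E'
from h import *
np.set_printoptions(precision=2,suppress=True)
s=grab('scene');st=ctrl.read_state();p=st['eef_pos'];a=st['tool_rot'][2]
X=np.array([np.cos(a),np.sin(a)]);Y=np.array([np.sin(a),-np.cos(a)])
zu=p[2]-7.7
k=8;u0,v0,w,h=214,155,24,20
big=cv2.resize(s['color'][v0:v0+h,u0:u0+w],None,fx=k,fy=k,interpolation=cv2.INTER_CUBIC)
m=big[...,2]<(105)
cols=[]
for c in range(0,w*k,12):
    r=np.where(m[:,c])[0]
    if len(r): print('u %.1f v %.2f..%.2f'%(u0+(c+.5)/k-.5,v0+(r.min()+.5)/k-.5,v0+(r.max()+.5)/k-.5), end='; ')
print()
for off in (70,40):
  for y in (-8,8):
    for z in (0,8):
        q=np.r_[p[:2]-X*off+Y*y,zu+z]; print(off,y,z,np.array(px(s,q)))
# nose columns
u0,v0,w,h=238,176,18,12
big=cv2.resize(s['color'][v0:v0+h,u0:u0+w],None,fx=k,fy=k,interpolation=cv2.INTER_CUBIC);hs=cv2.cvtColor(big,cv2.COLOR_BGR2HSV)
m=hs[...,1]<90
for r in range(0,h*k,8):
    c=np.where(m[r])[0]
    if len(c): print('v %.1f u %.1f..%.1f'%(v0+(r+.5)/k-.5,u0+(c.min()+.5)/k-.5,u0+(c.max()+.5)/k-.5),end='; ')
print()
for x in ((537,-22),(540,-22)): print([np.array(px(s,(*x,z))) for z in (78,68)])
print(p,a)
E
```

```text
u 219.6 v 163.81..166.94; u 221.1 v 162.31..167.44; u 222.6 v 161.69..167.69; u 224.1 v 161.81..167.94; u 225.6 v 162.31..168.31; u 227.1 v 162.69..168.44; u 228.6 v 162.81..168.69; u 230.1 v 154.56..169.31; u 231.6 v 154.56..169.44; u 233.1 v 154.56..169.69; u 234.6 v 154.56..170.19; u 236.1 v 154.56..173.81; 
70 -8 0 [221.17 163.01]
70 -8 8 [220.97 160.23]
70 8 0 [218.47 166.18]
70 8 8 [218.25 163.39]
40 -8 0 [232.23 165.09]
40 -8 8 [232.08 162.3 ]
40 8 0 [229.63 168.31]
40 8 8 [229.47 165.51]
v 175.6 u 237.6..249.4; v 176.6 u 238.9..247.6; v 179.6 u 245.2..247.3; v 180.6 u 244.6..248.1; v 181.6 u 244.2..249.1; v 182.6 u 243.7..250.1; v 183.6 u 239.9..250.2; v 184.6 u 239.4..250.8; v 185.6 u 239.1..252.1; v 186.6 u 238.8..253.6; 
[array([246.82, 178.19]), array([246.93, 181.58])]
[array([246.86, 178.85]), array([246.97, 182.25])]
[536.12 -23.16 110.15] 1.1600174028015129
```

carry_out --moves '[{"tx": -0.0024,"ty": 0.003,"tz": 0,"twist": 0,"fingers": 0.5},{"tx": 0,"ty": 0,"tz": 0.04,"twist": 0,"fingers": 0.5},{"tx": 0,"ty": 0,"tz": 0.04,"twist": 0,"fingers": 0.5},{"tx": 0,"ty": 0,"tz": 0.04,"twist": 0,"fingers": 0.5},{"tx": 0,"ty": 0,"tz": 0,"twist": 0,"fingers": 0.5},{"tx": 0,"ty": 0,"tz": 0,"twist": 0,"fingers": 0.5}]'

```text
clock: 11.72
eef_pos: [536.1, -24.1, 73.3]
tool_rot: [-3.141, 0.0, 1.16]
force: [-0.2, -0.5, -0.8]
width: 57.8
gripper_force: 64.7
```

carry_out --moves '[{"tx": 0,"ty": 0,"tz": 0.012,"twist": 0,"fingers": 0.5},{"tx": 0,"ty": 0,"tz": 0,"twist": 0,"fingers": 0.5}]'

```text
clock: 11.98
eef_pos: [536.1, -24.2, 69.8]
tool_rot: [-3.142, 0.0, 1.16]
force: [-0.3, 0.3, -1.3]
width: 57.8
gripper_force: 64.7
```

```bash
cat > r.py <<'E'
from h import *
np.set_printoptions(precision=2,suppress=True)
s=ctrl.read_state();a=s['tool_rot'][2];f=s['force']
print(s['clock'],s['eef_pos'],s['tool_rot'],'F',f,'tool F',f[0]*np.cos(a)+f[1]*np.sin(a),f[0]*np.sin(a)-f[1]*np.cos(a),'T',s['torque'],s['width'])
E
python3 r.py
```

```text
11.975 [536.06 -24.22  69.82] [-3.14  0.    1.16] F [-0.32  0.34 -1.31] tool F 0.18683041498972577 -0.42510237294186204 T [ 0.   -0.01  0.01] 57.81138789879943
```

carry_out --moves '[{"tx": 0,"ty": 0,"tz": 0.008,"twist": 0,"fingers": 0.5},{"tx": 0,"ty": 0,"tz": 0.005,"twist": 0,"fingers": 0.5},{"tx": 0,"ty": 0,"tz": 0,"twist": 0,"fingers": 0.5}]'

```text
clock: 12.35
eef_pos: [536.3, -24.2, 65.8]
tool_rot: [3.141, -0.0, 1.16]
force: [0.8, 0.1, -1.0]
width: 58.1
gripper_force: 64.7
```

```bash
python3 r.py
```

```text
12.35 [536.31 -24.17  65.85] [ 3.14 -0.    1.16] F [ 0.76  0.11 -1.01] tool F 0.403130394694691 0.6535577049070999 T [-0.05 -0.1  -0.01] 58.05913412783951
```

The plate is on the splines with no contact force. Going on down.

carry_out --moves '[{"tx": 0,"ty": 0,"tz": 0.015,"twist": 0,"fingers": 0.5},{"tx": 0,"ty": 0,"tz": 0.015,"twist": 0,"fingers": 0.5},{"tx": 0,"ty": 0,"tz": 0,"twist": 0,"fingers": 0.5}]'

```text
clock: 12.72
eef_pos: [536.4, -24.2, 56.5]
tool_rot: [3.141, -0.0, 1.16]
force: [2.0, -0.6, -2.0]
width: 57.7
gripper_force: 64.6
```

```bash
python3 r.py
```

```text
12.725 [536.4  -24.19  56.51] [ 3.14 -0.    1.16] F [ 2.04 -0.6  -2.05] tool F 0.2696769437950164 2.1099823760624195 T [-0.13 -0.29  0.01] 57.67790095174788
```

carry_out --moves '[{"tx": 0,"ty": 0.002,"tz": 0.015,"twist": 0,"fingers": 0.5},{"tx": 0,"ty": 0,"tz": 0.015,"twist": 0,"fingers": 0.5},{"tx": 0,"ty": 0,"tz": 0,"twist": 0,"fingers": 0.5}]'

```text
clock: 13.1
eef_pos: [536.5, -24.4, 47.5]
tool_rot: [-3.141, 0.0, 1.16]
force: [0.5, 0.4, -0.5]
width: 58.1
gripper_force: 64.7
```

```bash
python3 r.py
```

```text
13.1 [536.5  -24.35  47.49] [-3.14  0.    1.16] F [ 0.48  0.45 -0.48] tool F 0.6017860889069979 0.26399744904916644 T [ 0.05 -0.04  0.  ] 58.07370108329221
```

carry_out --moves '[{"tx": 0,"ty": 0,"tz": 0.004,"twist": 0,"fingers": 0.5},{"tx": 0,"ty": 0,"tz": 0.004,"twist": 0,"fingers": 0.5},{"tx": 0,"ty": 0,"tz": 0,"twist": 0,"fingers": 0.5}]'

```text
clock: 13.48
eef_pos: [536.6, -24.4, 46.2]
tool_rot: [3.142, 0.0, 1.16]
force: [-1.1, -0.0, 4.6]
width: 57.9
gripper_force: 65.4
```

```bash
python3 r.py
```

```text
13.475 [536.59 -24.36  46.21] [3.14 0.   1.16] F [-1.08 -0.04  4.59] tool F -0.46991922765147415 -0.9707609463950088 T [0.06 0.26 0.03] 57.89816805440811
```

It bears on the fitted disc at +4.6 N, with the underside at about 38 mm. I'll release and rise.

carry_out --moves '[{"tx": 0,"ty": 0,"tz": 0,"twist": 0,"fingers": 0.8},{"tx": 0,"ty": 0,"tz": 0,"twist": 0,"fingers": 0.85},{"tx": 0,"ty": 0,"tz": 0,"twist": 0,"fingers": 0.85},{"tx": 0,"ty": 0,"tz": -0.02,"twist": 0,"fingers": 0.85},{"tx": 0,"ty": 0,"tz": -0.1,"twist": 0,"fingers": 0.85},{"tx": 0,"ty": 0,"tz": -0.15,"twist": 0,"fingers": 0.85},{"tx": 0,"ty": 0,"tz": -0.11,"twist": 0,"fingers": 0.85},{"tx": 0,"ty": 0,"tz": 0,"twist": 0,"fingers": 0.85}]'

```text
clock: 14.48
eef_pos: [538.6, -24.4, 162.4]
tool_rot: [3.136, -0.002, 1.16]
force: [0.2, 0.3, -0.6]
width: 72.3
gripper_force: 0.0
```

```bash
python3 go.py 495.8 -236.3 60 37.7;python3 r.py
```

```text
11.0
units of full scale: tx -0.7045 ty 0.1512 tz 0.3413 twist 0.1598 clock 14.475
14.475 [538.65 -24.42 162.39] [ 3.14 -0.    1.16] F [ 0.21  0.35 -0.63] tool F 0.40552162745135223 0.05516243745052782 T [ 0.01 -0.02  0.02] 72.29486888917285
```

carry_out --moves '[{"tx": -0.1755,"ty": 0.0392,"tz": 0,"twist": 0,"fingers": 0.85},{"tx": -0.1755,"ty": 0.0392,"tz": 0,"twist": 0,"fingers": 0.85},{"tx": -0.1755,"ty": 0.0392,"tz": 0,"twist": 0,"fingers": 0.85},{"tx": -0.1755,"ty": 0.0392,"tz": 0,"twist": 0,"fingers": 0.85},{"tx": 0,"ty": 0,"tz": 0,"twist": 0.0533,"fingers": 0.85},{"tx": 0,"ty": 0,"tz": 0.1,"twist": 0.0533,"fingers": 0.85},{"tx": 0,"ty": 0,"tz": 0.15,"twist": 0.0533,"fingers": 0.85},{"tx": 0,"ty": 0,"tz": 0.1,"twist": 0,"fingers": 0.85},{"tx": 0,"ty": 0,"tz": 0,"twist": 0,"fingers": 0.85},{"tx": 0,"ty": 0,"tz": 0,"twist": 0,"fingers": 0.85}]'

```text
clock: 15.72
eef_pos: [496.0, -236.3, 54.9]
tool_rot: [3.141, -0.0, 0.658]
force: [0.4, -0.0, 0.2]
width: 72.5
gripper_force: 0.0
```

```bash
python3 go.py 495.8 -236.3 9 37.7;python3 r.py; python3 - <<'E'
from h import *
s=grab('scene');t=grab('top')
a=s['color'][160:230,130:280];b=t['color'][174:244,230:380]
cv2.imwrite('pics/i1.png',cv2.resize(np.vstack([a,b]),(640,597),interpolation=cv2.INTER_CUBIC))
E
```

```text
11.0
units of full scale: tx -0.0005 ty -0.0006 tz 0.1532 twist -0.0000 clock 15.725
15.725 [ 496.03 -236.34   54.95] [ 3.14 -0.    0.66] F [ 0.37 -0.02  0.2 ] tool F 0.28104323871104037 0.2377328384836509 T [-0.03 -0.02 -0.02] 72.48573036447355
```

View pics/i1.png

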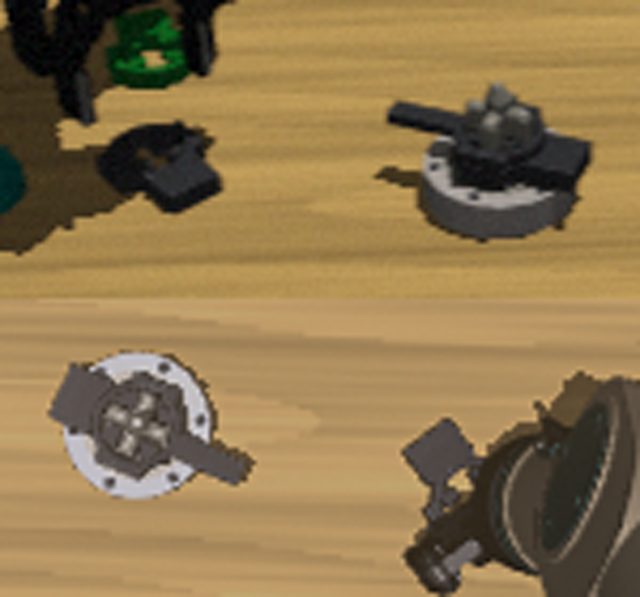

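The separator is seated with its tab opposite the fitted tab: fitted tab toward the left and separator tab toward the lower right in the top view. The fingers straddle the dark loose disc. I'll go down and grip.

carry_out --moves '[{"tx": 0,"ty": 0,"tz": 0.07,"twist": 0,"fingers": 0.82},{"tx": 0,"ty": 0,"tz": 0.05,"twist": 0,"fingers": 0.82},{"tx": 0,"ty": 0,"tz": 0.027,"twist": 0,"fingers": 0.82},{"tx": 0,"ty": 0,"tz": 0,"twist": 0,"fingers": 0.8},{"tx": 0,"ty": 0,"tz": 0,"twist": 0,"fingers": 0.8}]'

```text
clock: 16.45
eef_pos: [496.1, -236.4, 10.8]
tool_rot: [3.141, -0.0, 0.658]
force: [0.4, -0.4, -0.5]
width: 68.2
gripper_force: 0.0
```

carry_out --moves '[{"tx": 0,"ty": 0,"tz": 0,"twist": 0,"fingers": 0.65},{"tx": 0,"ty": 0,"tz": 0,"twist": 0,"fingers": 0.5},{"tx": 0,"ty": 0,"tz": 0,"twist": 0,"fingers": 0.5}]'

```text
clock: 16.82
eef_pos: [496.2, -236.5, 11.5]
tool_rot: [3.14, -0.001, 0.658]
force: [-1.2, 0.8, 5.3]
width: 58.0
gripper_force: 64.7
```

```bash
python3 r.py
```

```text
16.825 [ 496.22 -236.48   11.5 ] [ 3.14 -0.    0.66] F [-1.2   0.79  5.29] tool F -0.46582092261918223 -1.3520366835870583 T [0.13 0.24 0.03] 57.98567459091267
```

carry_out --moves '[{"tx": 0,"ty": 0,"tz": -0.03,"twist": 0,"fingers": 0.5},{"tx": 0,"ty": 0,"tz": -0.12,"twist": 0,"fingers": 0.5},{"tx": 0,"ty": 0,"tz": -0.15,"twist": 0,"fingers": 0.5},{"tx": 0,"ty": 0,"tz": -0.1,"twist": 0,"fingers": 0.5},{"tx": 0.1365,"ty": -0.1203,"tz": 0,"twist": 0,"fingers": 0.5},{"tx": 0.1365,"ty": -0.1203,"tz": 0,"twist": 0,"fingers": 0.5},{"tx": 0.1365,"ty": -0.1203,"tz": 0,"twist": 0,"fingers": 0.5},{"tx": 0.1365,"ty": -0.1203,"tz": 0,"twist": 0,"fingers": 0.5},{"tx": 0,"ty": 0,"tz": 0,"twist": -0.0533,"fingers": 0.5},{"tx": 0,"ty": 0,"tz": 0,"twist": -0.0533,"fingers": 0.5},{"tx": 0,"ty": 0,"tz": 0,"twist": -0.0533,"fingers": 0.5},{"tx": 0,"ty": 0,"tz": 0,"twist": 0,"fingers": 0.5}]'

```text
clock: 18.32
eef_pos: [537.0, -22.0, 130.8]
tool_rot: [-3.142, -0.0, 1.158]
force: [-0.2, 1.0, -2.2]
width: 58.1
gripper_force: 65.3
```

carry_out --moves '[{"tx": 0,"ty": 0,"tz": 0.08,"twist": 0,"fingers": 0.5},{"tx": 0,"ty": 0,"tz": 0.04,"twist": 0,"fingers": 0.5},{"tx": 0,"ty": 0,"tz": 0,"twist": 0,"fingers": 0.5},{"tx": 0,"ty": 0,"tz": 0,"twist": 0,"fingers": 0.5}]'

```text
clock: 18.82
eef_pos: [537.5, -21.8, 94.9]
tool_rot: [3.141, -0.0, 1.16]
force: [0.2, -0.4, -2.3]
width: 58.1
gripper_force: 65.3
```

```bash
python3 go.py 537.5 -22 76 66.5; python3 r.py
```

```text
11.0
units of full scale: tx -0.0007 ty 0.0002 tz 0.0629 twist -0.0004 clock 18.825
18.825 [537.53 -21.79  94.86] [ 3.14 -0.    1.16] F [ 0.2  -0.39 -2.28] tool F -0.27937381594313343 0.34184523167282854 T [-0.   -0.    0.03] 58.133183232693014
```

carry_out --moves '[{"tx": 0,"ty": 0,"tz": 0.03,"twist": 0,"fingers": 0.5},{"tx": 0,"ty": 0,"tz": 0.03,"twist": 0,"fingers": 0.5},{"tx": 0,"ty": 0,"tz": 0,"twist": 0,"fingers": 0.5}]'

```text
clock: 19.2
eef_pos: [536.6, -22.3, 75.5]
tool_rot: [-3.14, 0.001, 1.16]
force: [0.1, -0.5, -2.7]
width: 58.2
gripper_force: 65.3
```

carry_out --moves '[{"tx": 0,"ty": 0,"tz": 0.01,"twist": 0,"fingers": 0.5},{"tx": 0,"ty": 0,"tz": 0.006,"twist": 0,"fingers": 0.5},{"tx": 0,"ty": 0,"tz": 0,"twist": 0,"fingers": 0.5}]'

```text
clock: 19.58
eef_pos: [537.3, -22.1, 71.6]
tool_rot: [3.141, 0.0, 1.16]
force: [1.1, -1.3, -2.5]
width: 58.2
gripper_force: 65.3
```

```bash
python3 r.py
```

```text
19.575 [537.31 -22.1   71.61] [3.14 0.   1.16] F [ 1.12 -1.28 -2.53] tool F -0.7248562580592239 1.53460123358551 T [-0.33 -0.11  0.02] 58.23024343722028
```

carry_out --moves '[{"tx": -0.001,"ty": 0.002,"tz": 0,"twist": 0,"fingers": 0.5},{"tx": 0,"ty": 0,"tz": 0.01,"twist": 0,"fingers": 0.5},{"tx": 0,"ty": 0,"tz": 0,"twist": 0,"fingers": 0.5}]'

```text
clock: 19.95
eef_pos: [537.7, -22.2, 68.5]
tool_rot: [3.141, -0.0, 1.16]
force: [0.7, 0.2, -3.6]
width: 58.0
gripper_force: 65.3
```

```bash
python3 r.py
```

```text
19.95 [537.71 -22.17  68.48] [ 3.14 -0.    1.16] F [ 0.69  0.22 -3.58] tool F 0.47629779439915415 0.5484752932762474 T [-0.08 -0.06 -0.07] 57.955050480763994
```

Sliding freely. It needs about 11 mm more.

carry_out --moves '[{"tx": 0,"ty": 0,"tz": 0.012,"twist": 0,"fingers": 0.5},{"tx": 0,"ty": 0,"tz": 0.012,"twist": 0,"fingers": 0.5},{"tx": 0,"ty": 0,"tz": 0.006,"twist": 0,"fingers": 0.5},{"tx": 0,"ty": 0,"tz": 0,"twist": 0,"fingers": 0.5}]'

```text
clock: 20.45
eef_pos: [537.5, -22.4, 59.4]
tool_rot: [-3.141, 0.0, 1.16]
force: [0.2, -0.6, -1.8]
width: 58.1
gripper_force: 65.3
```

```bash
python3 r.py
```

```text
20.45 [537.48 -22.4   59.38] [-3.14  0.    1.16] F [ 0.17 -0.62 -1.81] tool F -0.49795283469459023 0.40526371574859166 T [-0.1  -0.09 -0.04] 58.14802938872758
```

carry_out --moves '[{"tx": 0,"ty": 0,"tz": 0.004,"twist": 0,"fingers": 0.5},{"tx": 0,"ty": 0,"tz": 0.004,"twist": 0,"fingers": 0.5},{"tx": 0,"ty": 0,"tz": 0,"twist": 0,"fingers": 0.5}]'

```text
clock: 20.82
eef_pos: [537.6, -22.4, 57.5]
tool_rot: [3.141, 0.0, 1.16]
force: [-0.0, 0.2, 2.4]
width: 58.2
gripper_force: 65.7
```

carry_out --moves '[{"tx": 0,"ty": 0,"tz": 0.002,"twist": 0,"fingers": 0.5},{"tx": 0,"ty": 0,"tz": 0,"twist": 0,"fingers": 0.5},{"tx": 0,"ty": 0,"tz": 0,"twist": 0,"fingers": 0.8},{"tx": 0,"ty": 0,"tz": 0,"twist": 0,"fingers": 0.85},{"tx": 0,"ty": 0,"tz": 0,"twist": 0,"fingers": 0.85},{"tx": 0,"ty": 0,"tz": -0.02,"twist": 0,"fingers": 0.85},{"tx": 0,"ty": 0,"tz": -0.1,"twist": 0,"fingers": 0.85},{"tx": 0,"ty": 0,"tz": -0.15,"twist": 0,"fingers": 0.85},{"tx": 0,"ty": 0,"tz": -0.15,"twist": 0,"fingers": 0.85},{"tx": -0.18,"ty": 0,"tz": 0,"twist": 0,"fingers": 0.85},{"tx": -0.18,"ty": 0,"tz": 0,"twist": 0,"fingers": 0.85},{"tx": -0.18,"ty": 0,"tz": 0,"twist": 0,"fingers": 0.85}]'

```text
clock: 22.32
eef_pos: [472.3, -172.3, 183.2]
tool_rot: [3.141, 0.0, 1.161]
force: [0.2, -1.0, -0.6]
width: 72.8
gripper_force: 0.0
```

carry_out --moves '[{"tx": -0.15,"ty": 0,"tz": 0,"twist": 0,"fingers": 0.85},{"tx": 0,"ty": 0,"tz": 0,"twist": 0,"fingers": 0.85},{"tx": 0,"ty": 0,"tz": 0,"twist": 0,"fingers": 0.85}]'

```text
clock: 22.7
eef_pos: [455.3, -211.7, 182.9]
tool_rot: [3.141, -0.001, 1.16]
force: [0.1, 0.2, -0.6]
width: 72.7
gripper_force: 0.0
```

```bash
python3 - <<'E'
from h import *
s=grab('scene');t=grab('top')
a=s['color'][160:230,200:300];b=t['color'][169:239,212:312]
cv2.imwrite('pics/j1.png',cv2.resize(np.hstack([a,b]),(800,280),interpolation=cv2.INTER_CUBIC))
E
```

```text
(no output)
```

View pics/j1.png

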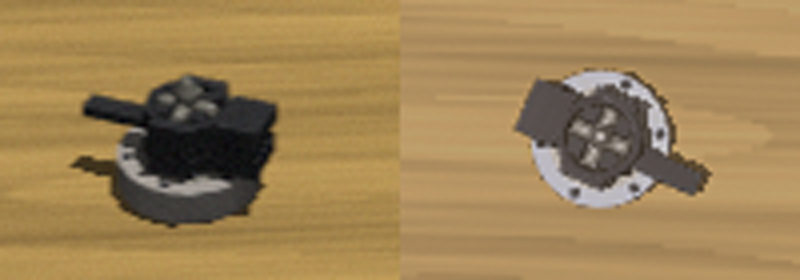

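The stack lies flat. The two broad tabs are aligned on the left in the top view, the separator tab is opposite, and the nose and splines stand through. Handing in.

```bash
python3 -c "
from cell import job
print(job.finish_job())"
```

```text
the job is handed in; nothing more can be done
None
```

The job is handed in: the separator went onto the hub with its tab opposite the fitted disc's tab, then the loose disc went on top with its tab on the fitted disc's side, and in the last pictures (about 22.7 s on the clock) the stack looks flat and fully home; my first grip slid over the separator without shifting it, and no verdict came back.

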